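Load grinding balls and hold the carousel's index plunger clear

ROBOT

A 6-joint arm with a two-finger parallel gripper is mounted at the origin on the work surface. World frame = base frame: x ahead of the robot, y to its left, z up, the work surface at z = 0. Lengths are in mm, angles in rad, forces in N, time in s.
With the tool pointing down it reaches from about 400 to 925 mm from the base axis. Payload 12.5 kg.
Tool frame: the origin (TCP) lies at the very end of the fingers, on their centre line; the grasp point (between the pads) lies 19 mm behind it; z points along the fingers, y is the direction in which the jaws open and shut (so a half turn about z gives the same grasp; the last joint's range is limited). The gripper opens to 95 mm and grips with 3 to 60 N. Pads are 20 mm wide; open, the fingers measure 119 mm over their backs; the gripper's body (75 mm by 180 mm) begins 59 mm behind the grasp point.
Start: joints at [-1.266, 0.491, 1.559, -0, 1.092, -0.106], TCP at [249.613, -573.01, 214.661] pointing down, gripper open.
Joint ranges: [-3.1, 3.1], [-0.84, 2.19], [0.05, 2.79], [-1.13, 4.28], [0.06, 2.93], [-2.69, 2.69]. Speed limits (rad/s): [2.22, 2.22, 2.79, 3.14, 3.14, 3.14].

INTERFACE

Orientations are given as [roll, pitch, yaw] about the fixed x, y, z axes, in that order (R = Rz(yaw) Ry(pitch) Rx(roll)).
In Python, from cell import env gives the robot as it stands.
- The arm moves only by the shell command python3 -m pendant 'ROWS'. ROWS is JSON, a list that holds one entry, the list of rows, each a list of 5 numbers: the opening, from 0 (shut) to 1 (fully open), then the shift along the tool's x, y, z in m, then the turn about the tool's z in rad. A call has exactly 8 rows; each row is the pose to reach, as a shift and turn from the pose commanded when the call began, along the tool's axes at that moment; what a row does not reach only later rows make up. A row lasts 1/10 s, in which the tool goes at most 50 mm and 8.59 degrees, less where a joint would pass 70% of its speed; a pose out of reach is approached as far as the arm can. A call with a gripper value outside its range is refused whole. The fingers move at their own pace and stop on an object; the grip force is fixed at half the most. Time passes only in rows, so rows that repeat a pose let the fingers close, or fill a call up. It gives the time, the measured TCP pose, the force and the opening at its end, in the units of the state.
- env.state(): the state, without advancing time (a new reading comes with each control period).
- env.read_camera(name): name is "scene" or "top"; returns a dict with "image" (400x640x3 uint8, blue, green, red), "range_z" (400x640 float32, mm along the optical axis (not along the pixel's ray), 0 where there is no reading), "fx", "fy", "cx", "cy" (pixels), "dist" ([k1, k2, p1, p2, k3] as OpenCV has them; the pictures are not rectified), "rvec" (rotation vector, rad) and "tvec" (3), from world to camera coordinates, as OpenCV has them. Camera axes: x right, y down, z forward; pixel columns grow to the right and rows downward; lengths in mm; the calibration is good to about 2 mm. A picture is of the moment at which its call begins.
- env.job_done(): hands the job in, once; it reports no verdict.
The state is a dict: "t": time; "joints": joint angles; "qvel": joint speeds; "tau": joint torques, N m; "eef_pos": TCP position; "tcp_rot": TCP orientation; "ft_force": force on the tool from outside, world axes, zero at the start; "moment": the same for the moment, N m; "opening": opening from 0.0 (shut) to 1.0 (fully open).
Only numpy, scipy, OpenCV 4.12 (cv2) and the standard library are available. Lean on these libraries where they do the work, as an engineer would, in place of code of your own. Each camera call takes 0.05 s, during which the arm holds its last target. There are 200 camera calls.

TASK

Pour all five steel balls from the white scoop through the funnel into the open tube, set the empty scoop gently back down upright on the bench and let go of it; leave the index plunger seated until the balls are in. Then grip the red knob, pull the sprung plunger fully back (up) and finish while holding it there, clear of its hole, so that the carousel is free to be turned. Leave the bottles, dishes, carton and pipette where they are.

Things in the scene. Friction and masses are not known exactly. Their poses are not given: they have to be found in the camera images.
- carousel: bench tube carousel, fixed: grey round base 280 mm wide, 12 mm high; aluminium disc 208 mm wide, top at 30 mm; a ring of four 34 mm tubes with blue caps (tops at 110 mm) and one open 42 mm tube under the white funnel. Origin: base centre at bench level, z up; the plunger stands at its -x edge. A 12 mm funnel post, 135 mm high, stands at (63, 110) mm in its frame
- funnel_rim (a point): centre of the mouth of the white funnel, at rim height, 165 mm above the bench. Mouth 112 mm outside, 2 mm wall, cone 47 mm deep, then a 37 mm stem (33 mm bore) that reaches 10 mm into the open tube. Funnel and tube are fixed
- tube_floor (a point): centre of the inner floor of the clear open tube below the funnel (42 mm outside, 38 mm bore, 76 mm deep), 36 mm above the bench, on the funnel's axis
- plunger (a joint): lift of the sprung index plunger in m: 0 = seated, its pin 12 mm deep in a hole of the disc; clear of the hole from 0.012; 0.020 = fully back, against its stop. Straight up. Spring about 4 N seated, 9 N fully back; it snaps home if let go
- pull_knob (a point): red knob of the plunger, upright cylinder 28 mm diameter, 30 mm tall. The point: centre of its underside (78 mm above the bench when seated), z up. Below it a fixed brass sleeve, 22 mm diameter, top at 72 mm, on a fixed bracket 26 mm wide, top at 56 mm, that runs to the carousel's -x side. Free on all sides above the bracket
- scoop: white weighing scoop, about 120 g: open tray 54 mm wide over all, upright blue handle at its back. Origin: on its underside; spout towards its -x, z up. Floor (top 3 mm up) from x = -20 to 35 mm, then a 30 degree ramp up to the lip of the spout; inner width 48 mm, walls 30 mm high
- scoop_lip (a point): middle of the spout's lip, at (-55, 0, 23) mm in the scoop's frame. The balls roll out over it once the scoop is tipped well past 30 degrees, spout down (50 to 60 empties it)
- scoop_handle (a point): where to grip the blue handle, at (53, 0, 65) mm in the scoop's frame: a flat blade 12 mm thick (along the scoop's y), 30 mm wide (x = 38 to 68 mm), reaching from the bench to 90 mm high, free on both sides and above
- ball0_center (a point): centre of a steel grinding ball, 14 mm diameter, 11 g; starts on the floor of the scoop
- ball1_center (a point): centre of a steel grinding ball, 14 mm diameter, 11 g; starts on the floor of the scoop
- ball2_center (a point): centre of a steel grinding ball, 14 mm diameter, 11 g; starts on the floor of the scoop
- ball3_center (a point): centre of a steel grinding ball, 14 mm diameter, 11 g; starts on the floor of the scoop
- ball4_center (a point): centre of a steel grinding ball, 14 mm diameter, 11 g; starts on the floor of the scoop
- dropper_amber: amber dropper bottle, 30 mm diameter, 82 mm tall; bystander, origin at the centre of its underside
- dropper_red: red dropper bottle, 30 mm diameter, 82 mm tall; bystander, origin at the centre of its underside
- petri_stack: stack of petri dishes, 90 mm diameter, 60 mm tall; bystander, origin at the centre of its underside
- slide_carton: small white carton, 55 x 80 x 30 mm; bystander, origin at the centre of its underside
- wash_bottle: white bottle, 66 mm diameter, 150 mm tall; bystander, origin at the centre of its underside
- pipette: blue pipette lying down, 190 mm long, 26 mm high at most; origin at the underside where barrel meets tip, barrel towards its -x; bystander
There are look-alikes about, which are no part of the job. Leave any black, brown or pink look-alike of the scoop alone.

How it is judged:
By the outcome, as a careful person would: the job done as asked, in the order asked, and still so for the second after the job is handed in, while the arm keeps its last pose, push and grip.
It also fails if it takes over 72 s, if anything falls off the work surface, if the arm or the gripper's body presses on something with over 40 N, if the wrist force passes 120 N, or if a joint passes its speed limit or range.

## Working session

There is one attempt and no reset: what is moved stays moved. The work goes in short steps, Python scripts to look and compute and a shell command to move; the robot and the scene stay as the last step left them, time stands still between calls to the robot, and variables do not carry over. Pictures are saved under pics/ and viewed, about 8 in all and at most 12, crops included, and the job is handed in when it is done.

```bash
ls -la; mkdir -p pics
cat > h.py <<'E'
import numpy as np, cv2
from cell import env
def grab(n,f=None):
    c=env.read_camera(n); np.save(f'pics/{f or n}.npy',c,allow_pickle=True)
    cv2.imwrite(f'pics/{f or n}.png',c['image']); return c
def load(f): return np.load(f'pics/{f}.npy',allow_pickle=True).item()
def ray(c,u,v):
    K=np.array([[c['fx'],0,c['cx']],[0,c['fy'],c['cy']],[0,0,1.]])
    p=cv2.undistortPoints(np.array([[[u,v]]],float),K,np.array(c['dist'],float))[0,0]
    R=cv2.Rodrigues(np.array(c['rvec'],float))[0]; t=np.array(c['tvec'],float).ravel()
    return -R.T@t, R.T@np.array([p[0],p[1],1.])
def atz(c,u,v,z):
    o,d=ray(c,u,v); return o+d*(z-o[2])/d[2]
def atr(c,u,v):
    o,d=ray(c,u,v); z=c['range_z'][int(round(v)),int(round(u))]; return o+d*z
def proj(c,P):
    K=np.array([[c['fx'],0,c['cx']],[0,c['fy'],c['cy']],[0,0,1.]])
    return cv2.projectPoints(np.array(P,float).reshape(-1,1,3),np.array(c['rvec'],float),np.array(c['tvec'],float),K,np.array(c['dist'],float))[0][:,0]
E
python3 -c "
from h import *
a=grab('scene','s0');b=grab('top','t0')
print(env.state())
for c in(a,b):print(ray(c,320,200))"
```

```text
total 12
drwxr-xr-x  3 agent agent 4096 Dec  4 10:37 .
drwxr-xr-x 23 root  root  4096 Dec  4 10:37 ..
drwxr-xr-x  2 agent agent 4096 Dec  4 10:37 pics
{'t': 0.1, 'joints': array([-1.26562826e+00,  4.91475180e-01,  1.55935486e+00, -1.13328839e-05,
        1.09170100e+00, -1.05586360e-01]), 'qvel': array([-0.00017076, -0.00199367, -0.00278876,  0.00050969,  0.00150019,
        0.00014177]), 'tau': array([ 2.06347569e-03, -6.13624549e+01, -2.58606309e+01,  6.93283556e-02,
        4.70197317e-02, -7.77418927e-05]), 'eef_pos': array([ 249.52919065, -572.81011277,  214.14674612]), 'tcp_rot': array([-3.14065844e+00, -8.89005903e-05,  4.10759619e-01]), 'ft_force': array([-0.62627232,  0.14215739,  0.51535699]), 'moment': array([0.07616679, 0.0337237 , 0.01809444]), 'opening': 0.9979046243286565}
(array([1292.62527177,  -30.03016248,  940.40765276]), array([-0.68837434,  0.02097027, -0.7251359 ]))
(array([ 256.46168964,    5.74078874, 1467.62825907]), array([ 0.15366917,  0.00219176, -0.9881915 ]))
```

View pics/t0.png

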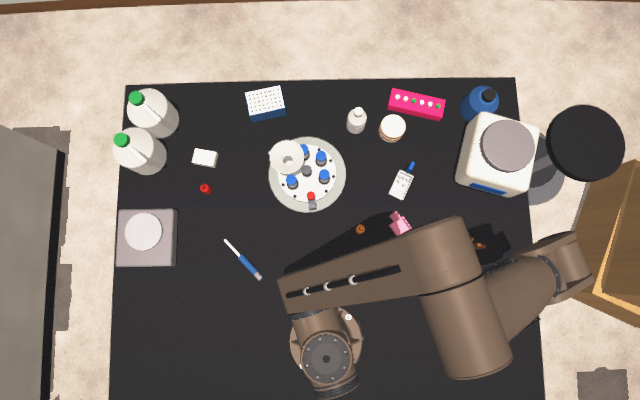

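View pics/s0.png

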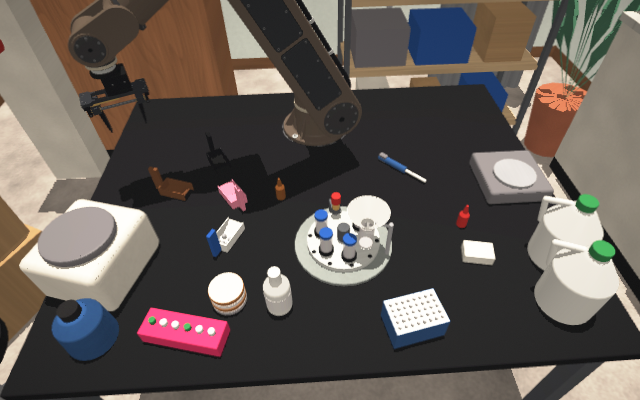

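```bash
python3 -c "
from h import *
a=load('s0')['image'];b=load('t0')['image']
f=lambda i,x,y,w,h,k:cv2.resize(i[y:y+h,x:x+w],None,fx=k,fy=k,interpolation=cv2.INTER_CUBIC)
A=f(b,260,130,80,90,5);B=f(b,375,150,60,90,5);C=f(b,0,0,20,90,5)
cv2.imwrite('pics/c1.png',np.hstack([A,B]))
"
```

```text
(no output)
```

View pics/c1.png

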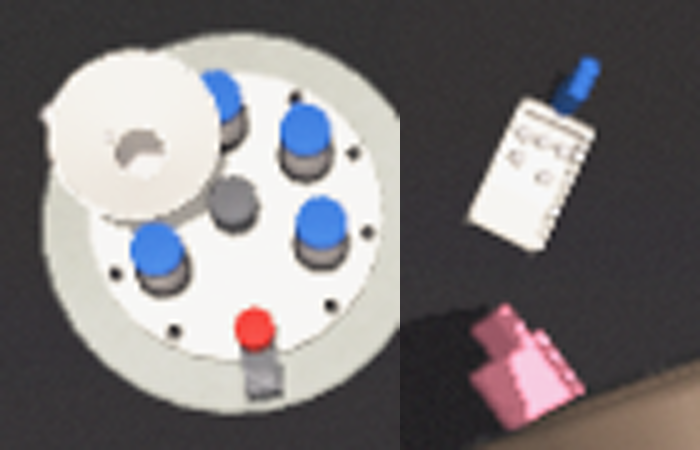

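```bash
cat >> h.py <<'E'
def cloud(c):
    v,u=np.mgrid[0:400,0:640]; K=np.array([[c['fx'],0,c['cx']],[0,c['fy'],c['cy']],[0,0,1.]])
    p=cv2.undistortPoints(np.stack([u,v],-1).reshape(-1,1,2).astype(float),K,np.array(c['dist'],float))[:,0]
    z=c['range_z'].reshape(-1,1); R=cv2.Rodrigues(np.array(c['rvec'],float))[0]
    P=(np.hstack([p,np.ones((len(p),1))])*z-np.array(c['tvec'],float).ravel())@R
    return P.reshape(400,640,3)
E
python3 -c "
from h import *
np.set_printoptions(precision=1,suppress=True)
for n,(box) in (('t0',(380,150,430,205)),('s0',(200,215,250,262))):
    c=load(n);P=cloud(c);I=c['image'].astype(int);x0,y0,x1,y1=box
    p=P[y0:y1,x0:x1].reshape(-1,3);i=I[y0:y1,x0:x1].reshape(-1,3)
    h=i.max(1)-i.min(1); 
    m=(i[:,0]-i[:,2]>60)&(p[:,2]>84)&(p[:,2]<96); print(n,'handletop',m.sum(),p[m].mean(0),p[m].min(0),p[m].max(0))
    w=(i.min(1)>150)&(p[:,2]<45); q=p[w]; print('tray',len(q),q.mean(0),np.percentile(q[:,2],[5,50,95]))
    print(cv2.minAreaRect(q[:,:2].astype(np.float32)))
    # funnel rim, knob
    z=P[...,2]; k=(z>158)&(z<172)&(I.min(2)>120); k[:130]=0 if n=='t0' else k[:130]
    u0=(slice(120,220),slice(255,350)) if n=='t0' else (slice(180,260),slice(320,410))
    q=P[u0][k[u0]]; print('rim',len(q)); print(cv2.minEnclosingCircle(q[:,:2].astype(np.float32)))
    II=I[u0];r=(II[...,2]-II[...,0]>80)&(II[...,2]-II[...,1]>80)&(P[u0][...,2]>95); q=P[u0][r];print('knob',len(q),q.mean(0),q.min(0),q.max(0))
    g=(z>104)&(z<116)&(I[...,0]-I[...,2]>60);q=P[u0][g[u0]]
    print('caps',len(q)); 
    km=cv2.kmeans(q[:,:2].astype(np.float32),4,None,(3,50,.1),5,2);print(km[2])
# disc
c=load('t0');P=cloud(c);u0=(slice(120,225),slice(255,355));q=P[u0].reshape(-1,3);q=q[(q[:,2]>7)&(q[:,2]<17)]
print('base',len(q),cv2.minEnclosingCircle(q[:,:2].astype(np.float32)))
"
```

```text
t0 handletop 29 [ 583.3 -303.8   89.4] [ 569.  -312.3   84.1] [ 596.3 -293.7   95.7]
tray 440 [ 533.3 -281.7   11.5] [-2.2 10.1 30. ]
((534.0095825195312, -282.8490295410156), (58.216468811035156, 107.02300262451172), 61.30987548828125)
rim 185
((604.40380859375, 114.8423080444336), 56.477657318115234)
knob 56 [480.7  39.8 130.5] [256.5   5.7  99.9] [ 498.9   51.7 1467.6]
caps 297
[[539.2 105.3]
 [619.5   3.5]
 [555.5  -5.8]
 [645.2  59. ]]
s0 handletop 45 [ 587.5 -307.6   88.5] [ 571.4 -318.7   84.5] [ 600.8 -298.1   91.6]
tray 375 [ 520.9 -278.7   12.6] [-1.  12.4 29.2]
((517.5587158203125, -285.35516357421875), (76.49996948242188, 117.68267822265625), 63.38516616821289)
rim 242
((604.112060546875, 114.4764404296875), 56.51475143432617)
knob 75 [491.1  39.3 105.1] [475.8  26.1  95.1] [502.5  52.  110.5]
caps 316
[[654.1  60.9]
 [559.1  -1.2]
 [623.    2.4]
 [637.9  63.5]]
base 1446 ((604.0225830078125, 80.78935241699219), 242.40806579589844)
```

```bash
python3 -c "
from h import *
np.set_printoptions(precision=1,suppress=True)
c=load('t0')
for u,v,z in((400,169.4,30),(414,176,30),(403,200,26),(388.6,194,26),(412.5,164.5,90),(310.8,195.6,108)): print(u,v,atz(c,u,v,z))
from scipy.optimize import least_squares
P=cloud(c)[120:225,255:355].reshape(-1,3);q=P[abs(P[:,2]-12)<3];q=q[np.hypot(q[:,0]-590,q[:,1]-57)<150]
f=lambda s:np.sort(np.hypot(q[:,0]-s[0],q[:,1]-s[1]))
h=cv2.convexHull(q[:,:2].astype(np.float32))[:,0]
print(len(q),least_squares(lambda s:np.hypot(h[:,0]-s[0],h[:,1]-s[1])-140,[590,57],loss='soft_l1').x)
"; python3 -m pendant --help | head -30
```

```text
400 169.4 [ 584.5 -277.8   30. ]
414 176 [ 559.6 -326.5   30. ]
403 200 [ 474.8 -283.5   26. ]
388.6 194 [ 497.2 -233.6   26. ]
412.5 164.5 [ 587.2 -309.8   90. ]
310.8 195.6 [483.3  39.  108. ]
998 [580.   53.8]invalid input: not JSON, or not a number
```

```bash
python3 -c "
from h import *
np.set_printoptions(precision=1,suppress=True)
c=load('t0')
for u,v,z in((358,112,150),(392,125,60),(401,222,30)): print(atz(c,u,v,z))"
python3 -m pendant '[[[1,0.415,-0.108,0.08,0.88],[1,0.415,-0.108,0.08,0.88],[1,0.415,-0.108,0.08,0.88],[1,0.415,-0.108,0.08,0.88],[1,0.415,-0.108,0.08,0.88],[1,0.415,-0.108,0.08,0.88],[1,0.415,-0.108,0.08,0.88],[1,0.415,-0.108,0.08,0.88]]]'
```

```text
[ 756.4 -124.   150. ]
[ 739.8 -252.    60. ]
[ 396.8 -271.7   30. ]
t: 0.9
eef_pos: [550.5, -336.5, 143.0]
tcp_rot: [-3.142, 0.0, -0.47]
ft_force: [0.4, -0.6, 1.0]
opening: 0.997
```

```bash
python3 -m pendant '[[[0.5,0,0,0,0],[0.5,0,0,0,0],[0.5,0,0,0,0],[0.5,0,0,0,0],[0.5,0,0,0,0],[0.5,0,0,0,0],[0.5,0,0,0,0],[0.5,0,0,0,0]]]'; python3 -c "
from h import *
c=grab('top','t1')
i=c['image'][130:220,360:460];cv2.imwrite('pics/c2.png',cv2.resize(i,None,fx=6,fy=6,interpolation=cv2.INTER_CUBIC))
c=grab('scene','s1')
i=c['image'][180:270,160:270];cv2.imwrite('pics/c3.png',cv2.resize(i,None,fx=6,fy=6,interpolation=cv2.INTER_CUBIC))"
```

```text
t: 1.7
eef_pos: [549.1, -338.2, 143.7]
tcp_rot: [3.142, -0.0, -0.47]
ft_force: [-0.4, 0.1, -0.0]
opening: 0.509
```

View pics/c3.png

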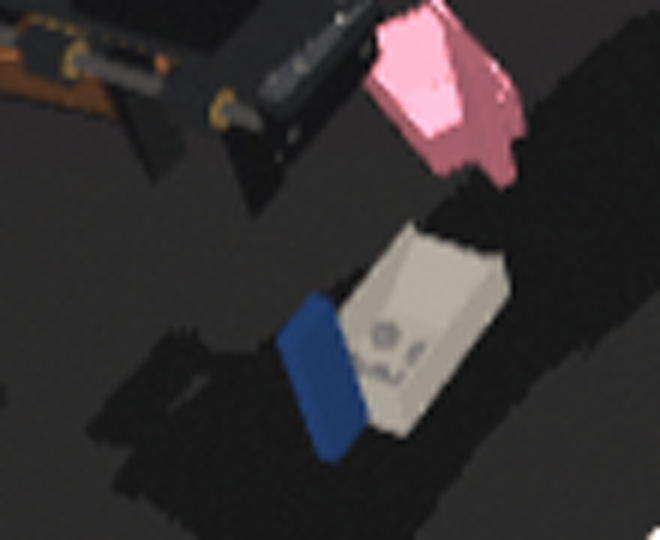

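```bash
python3 -m pendant '[[[0.5,0.02,-0.044,0,0],[0.5,0.02,-0.044,0,0],[0.5,0.02,-0.044,0.02,0],[0.5,0.02,-0.044,0.06,0],[0.5,0.02,-0.044,0.09,0],[0.5,0.02,-0.044,0.12,0],[0.5,0.02,-0.044,0.12,0],[0.3,0.02,-0.044,0.12,0]]]'
python3 -m pendant '[[[0.25,0,0,0,0],[0,0,0,0,0],[0,0,0,0,0],[0,0,0,0,0],[0,0,0,0,0],[0,0,0,0,0],[0,0,0,0,0],[0,0,0,0,0]]]'
python3 -m pendant '[[[0,0,0,0,0],[0,0,0,-0.005,0],[0,0,0,-0.01,0],[0,0,0,-0.015,0],[0,0,0,-0.02,0],[0,0,0,-0.02,0],[0,0,0,-0.02,0],[0,0,0,-0.02,0]]]'; python3 -c "
from h import *
print(env.state()['moment'],env.state()['opening'])
c=grab('scene','s2')
i=c['image'][180:270,160:270];cv2.imwrite('pics/c4.png',cv2.resize(i,None,fx=6,fy=6,interpolation=cv2.INTER_CUBIC))"
```

```text
t: 2.6
eef_pos: [587.0, -308.0, 24.0]
tcp_rot: [3.142, 0.0, -0.469]
ft_force: [0.3, -0.1, -0.1]
opening: 0.46
t: 3.4
eef_pos: [587.2, -307.9, 24.3]
tcp_rot: [3.141, -0.001, -0.469]
ft_force: [-0.9, 1.1, 6.1]
opening: 0.127
t: 4.2
eef_pos: [586.9, -307.7, 43.4]
tcp_rot: [3.142, 0.0, -0.469]
ft_force: [0.1, 0.3, -1.7]
opening: 0.125
[ 0.11986058 -0.09876018  0.05234237] 0.12454758908963713
```

View pics/c4.png

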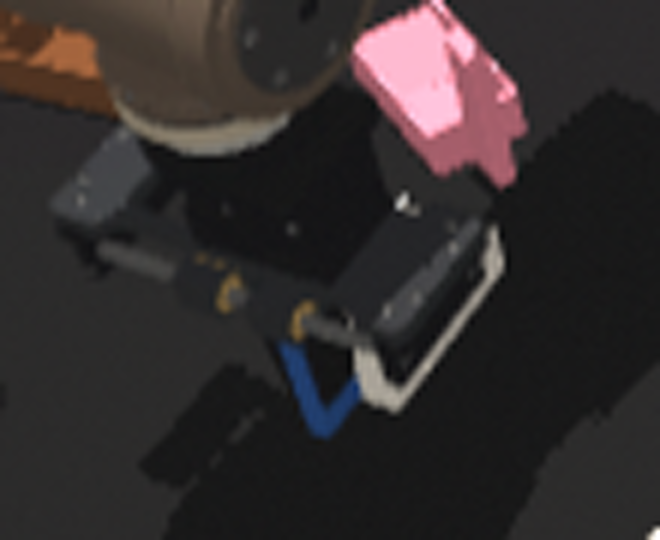

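```bash
cat >> h.py <<'E'
def tilt(f):
    "pitch of the white tray seen in the scene camera near the gripper (deg, + = spout down)"
    c=grab('scene',f); P=cloud(c); s=env.state(); p=s['eef_pos']; I=c['image']
    d=P-p; g=(np.hypot(d[...,0],d[...,1])<150)&(d[...,2]>-110)&(d[...,2]<60)&(I.min(2)>110)&(P[...,2]>3)
    q=P[g]; u=np.array([np.cos(s['tcp_rot'][2]),np.sin(s['tcp_rot'][2])]); x=(q[:,:2]-p[:2])@u; y=(q[:,:2]-p[:2])@[-u[1],u[0]]
    m=(abs(y)<40)&(x<10); x,z=x[m],q[m][:,2]
    print('t',s['t'],'open',s['opening'],'n',m.sum(),'xr',x.min(),x.max())
    for a in range(-130,10,15):
        k=(x>=a)&(x<a+15)
        if k.sum()>3: print(a,k.sum(),np.percentile(z[k]-p[2],[5,50,95]).round(1))
E
python3 -c "
from h import *
tilt('s3')"
python3 -m pendant '[[[0.1,0,0,0,0],[0.11,0,0,0,0],[0.115,0,0,0,0],[0.115,0,0,0,0],[0.12,0,0,0,0],[0.12,0,0,0,0],[0.12,0,0,0,0],[0.12,0,0,0,0]]]'
python3 -c "
from h import *
tilt('s4')"
```

```text
t 4.3 open 0.12522481869665253 n 89 xr -109.9724019504522 -13.537177430009955
-115 16 [-23.1  -7.2   4.8]
-100 7 [-22.4 -15.2  -6.9]
-85 6 [-20.5 -18.4 -16.6]
-70 6 [-19.5 -17.  -15.4]
-55 6 [-25.7 -19.7 -16.6]
-40 5 [-20.6 -19.9 -16.9]
-25 43 [-24.5 -11.5   4.5]
t: 5.1
eef_pos: [587.0, -307.8, 43.6]
tcp_rot: [3.142, -0.0, -0.469]
ft_force: [0.1, 0.1, -2.5]
opening: 0.127
t 5.15 open 0.12649171254418826 n 89 xr -108.97294052398952 -13.410171722415466
-115 14 [-21.   -9.2   5.4]
-100 8 [-18.6 -15.6  -7.9]
-85 6 [-20.2 -18.9 -14.9]
-70 6 [-21.5 -17.4 -15.4]
-55 6 [-20.9 -19.2 -15.4]
-40 5 [-19.6 -17.4 -16.1]
-25 44 [-24.5 -12.5   5.3]
```

```bash
sed -i 's/if k.sum()>3: print/if k.sum()>3 and a in(-115,-25): print/' h.py
python3 -m pendant '[[[0.12,0,0,0.005,0],[0.12,0,0,0.01,0],[0.12,0,0,0.01,0],[0.124,0,0,0.01,0],[0.124,0,0,0.01,0],[0.124,0,0,0.01,0],[0.124,0,0,0.01,0],[0.124,0,0,0.01,0]]]'
python3 -c "
from h import *
tilt('s5')"
python3 -m pendant '[[[0.126,0,0,0,0],[0.126,0,0,0,0],[0.126,0,0,0,0],[0.126,0,0,0,0],[0.126,0,0,0,0],[0.126,0,0,0,0],[0.126,0,0,0,0],[0.126,0,0,0,0]]]'
python3 -c "
from h import *
tilt('s6')"
python3 -m pendant '[[[0.128,0,0,0,0],[0.128,0,0,0,0],[0.128,0,0,0,0],[0.128,0,0,0,0],[0.128,0,0,0,0],[0.128,0,0,0,0],[0.128,0,0,0,0],[0.128,0,0,0,0]]]'
python3 -c "
from h import *
tilt('s7')"
```

```text
t: 5.95
eef_pos: [587.1, -307.8, 33.7]
tcp_rot: [3.142, -0.0, -0.469]
ft_force: [-0.1, -0.1, -1.5]
opening: 0.127
t 6.0 open 0.12288925575894845 n 79 xr -108.73178869427322 -13.24049049640622
-115 13 [-16.5  -4.4   6.5]
-25 40 [-24.3 -12.7   5.6]
t: 6.8
eef_pos: [587.0, -307.8, 33.6]
tcp_rot: [3.142, -0.0, -0.469]
ft_force: [0.2, -0.3, -1.5]
opening: 0.127
t 6.85 open 0.12921837428472585 n 121 xr -105.60682324543907 -9.235766164756356
-115 11 [-29.5 -15.   -4.8]
-25 54 [-26.5 -14.7   1.5]
t: 7.65
eef_pos: [587.0, -307.8, 33.6]
tcp_rot: [3.142, -0.0, -0.469]
ft_force: [1.0, -0.1, -0.0]
opening: 0.127
t 7.7 open 0.1270579744367221 n 129 xr -106.54602080904938 -8.801190587722804
-115 10 [-29.3 -18.3  -5.7]
-25 53 [-30.1 -16.7  -3.6]
```

```bash
python3 -m pendant '[[[0.15,0,0,0,0],[0.2,0,0,0,0],[0.25,0,0,0,0],[0.25,0,0,0,0],[0.25,0.005,0,0.004,0],[0.25,0.005,0,0.008,0],[0.25,0.005,0,0.008,0],[0.25,0.005,0,0.008,0]]]'
python3 -c "
from h import *
tilt('s8')"
python3 -m pendant '[[[0,0,0,0,0],[0,0,0,0,0],[0,0,0,0,0],[0,0,0,0,0],[0,0,0,0,0],[0,0,0,-0.01,0],[0,0,0,-0.02,0],[0,0,0,-0.03,0]]]'
python3 -m pendant '[[[0,0,0,-0.03,0],[0,0,0,-0.06,0],[0,0,0,-0.09,0],[0,0,0,-0.12,0],[0,0,0,-0.15,0],[0,0,0,-0.18,0],[0,0,0,-0.196,0],[0,0,0,-0.196,0]]]'
python3 -c "
from h import *
tilt('s9');print(env.state()['eef_pos'],env.state()['ft_force'])"
```

```text
t: 8.5
eef_pos: [591.3, -310.0, 25.3]
tcp_rot: [3.142, 0.001, -0.469]
ft_force: [0.4, -0.1, 1.1]
opening: 0.252
t 8.55 open 0.24946106234496696 n 63 xr -112.14860648252994 -14.262039412816804
-115 20 [-19.3  -4.4   5.9]
-25 22 [-21.9 -17.6  -2.7]
t: 9.35
eef_pos: [591.6, -310.1, 56.7]
tcp_rot: [3.141, -0.001, -0.469]
ft_force: [-1.2, 0.2, -2.0]
opening: 0.122
t: 10.15
eef_pos: [592.0, -310.3, 255.1]
tcp_rot: [3.141, -0.005, -0.469]
ft_force: [-0.7, -0.3, -2.1]
opening: 0.128
t 10.2 open 0.12438567177258976 n 356 xr -109.6681766793708 -13.510780492380002
-115 28 [-22.   -6.2   4.1]
-25 93 [-22.9  -7.5   6. ]
[ 591.49965891 -310.03582532  252.92065811] [-0.14031235  0.43789144 -2.76421876]
```

```bash
python3 -m pendant '[[[0,-0.003,-0.012,0,0],[0,-0.010,-0.035,0,0],[0,-0.018,-0.062,0,0],[0,-0.026,-0.09,0,0],[0,-0.034,-0.12,0,0],[0,-0.043,-0.15,0,0],[0,-0.051,-0.18,0,0],[0,-0.060,-0.21,0,0]]]'
python3 -m pendant '[[[0,-0.008,-0.03,0,0],[0,-0.017,-0.06,0,0],[0,-0.026,-0.09,0,0],[0,-0.033,-0.118,0,0],[0,-0.04,-0.142,0,0],[0,-0.045,-0.160,0,0],[0,-0.049,-0.171,0,0],[0,-0.049,-0.174,0,0]]]'
python3 -c "
from h import *
tilt('s10');print(env.state()['eef_pos'],env.state()['ft_force'])
c=load('s10');i=c['image'][110:260,270:470];cv2.imwrite('pics/c5.png',cv2.resize(i,None,fx=4,fy=4,interpolation=cv2.INTER_CUBIC))"
```

```text
t: 11.0
eef_pos: [632.5, -93.4, 250.1]
tcp_rot: [3.141, 0.002, -0.469]
ft_force: [1.3, -1.3, -1.7]
opening: 0.124
t: 11.8
eef_pos: [667.6, 82.9, 251.0]
tcp_rot: [3.141, 0.001, -0.468]
ft_force: [0.1, -0.5, -1.8]
opening: 0.126
t 11.85 open 0.12398718849529321 n 471 xr -122.08190399933981 7.911692098683588
-115 75 [-108.4  -98.7  -88. ]
-25 121 [-89.2 -14.6   3.3]
[667.86876335  82.34516713 251.13501441] [ 0.55789384  0.54292665 -2.02046592]
```

View pics/c5.png

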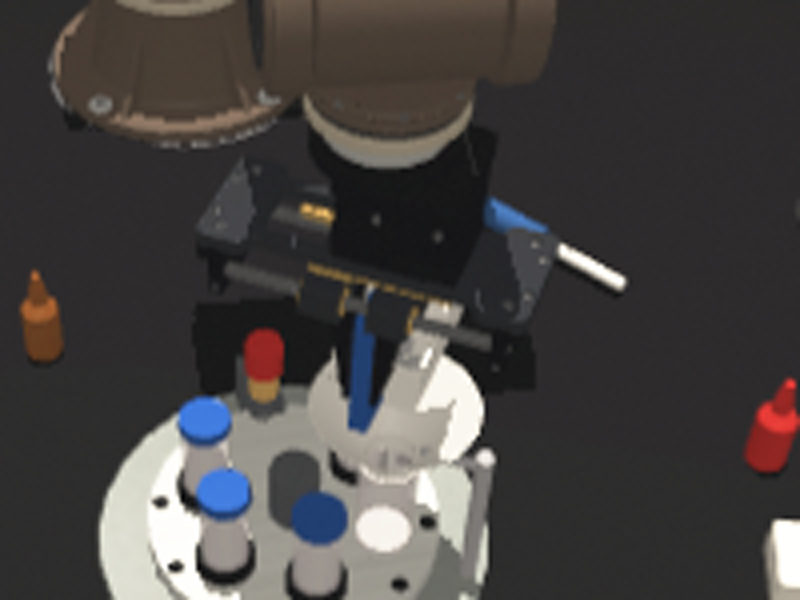

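```bash
cat >> h.py <<'E'
def ht(f):
    "handle tilt from the blue blade's visible (back) face, + = spout down"
    c=grab('scene',f); P=cloud(c); s=env.state(); p=s['eef_pos']; I=c['image'].astype(int)
    d=P-p; g=(np.hypot(d[...,0],d[...,1])<75)&(d[...,2]>-60)&(d[...,2]<70)&(I[...,0]-I[...,2]>50)
    u=np.array([np.cos(s['tcp_rot'][2]),np.sin(s['tcp_rot'][2])]); q=d[g]; x=q[:,:2]@u; z=q[:,2]
    b=np.polyfit(z,x,1); print('t %.2f open %.3f n %d tilt %.1f x %.0f..%.0f z %.0f..%.0f fz %.1f'%(s['t'],s['opening'],g.sum(),-np.degrees(np.arctan(b[0])),x.min(),x.max(),z.min(),z.max(),s['ft_force'][2]))
    return c
E
python3 -c "
from h import *
ht('s11')"
python3 -m pendant '[[[0.12,0,0,0,0],[0.124,0,0,0,0],[0.125,0,0,0,0],[0.125,0,0,0,0],[0.125,0,0,0,0],[0.125,0,0,0,0],[0.125,0,0,0,0],[0.12,0,0,0,0]]]'
python3 -c "
from h import *
ht('s12')"
```

```text
t 11.90 open 0.125 n 127 tilt 0.6 x -13..14 z -22..64 fz -2.0
t: 12.7
eef_pos: [667.9, 81.8, 251.6]
tcp_rot: [3.142, -0.0, -0.469]
ft_force: [-0.6, 0.2, -1.8]
opening: 0.126
t 12.75 open 0.126 n 127 tilt -0.1 x 3..14 z -22..65 fz -2.2
```

Measurement works; now a slightly lighter grip.

```bash
python3 -m pendant '[[[0.1255,0,0,0,0],[0.1255,0,0,0,0],[0.1255,0,0,0,0],[0.1255,0,0,0,0],[0.1255,0,0,0,0],[0.1255,0,0,0,0],[0.1255,0,0,0,0],[0.12,0,0,0,0]]]'
python3 -c "
from h import *
ht('s13')"
python3 -m pendant '[[[0.126,0,0,0,0],[0.126,0,0,0,0],[0.126,0,0,0,0],[0.12,0,0,0,0],[0.12,0,0,0,0],[0.12,0,0,0,0],[0.12,0,0,0,0],[0.12,0,0,0,0]]]'
python3 -c "
from h import *
ht('s14')"
```

```text
t: 13.55
eef_pos: [667.9, 81.7, 251.6]
tcp_rot: [3.142, -0.0, -0.469]
ft_force: [0.5, 0.3, -1.6]
opening: 0.126
t 13.60 open 0.125 n 128 tilt -0.1 x 2..14 z -22..65 fz -2.1
t: 14.4
eef_pos: [667.9, 81.8, 251.6]
tcp_rot: [3.142, -0.0, -0.469]
ft_force: [0.3, 0.3, -1.8]
opening: 0.123
t 14.45 open 0.125 n 180 tilt 37.2 x -11..40 z -35..33 fz -1.2
```

```bash
python3 -m pendant '[[[0.126,0,0,0,0],[0.12,0,0,0,0],[0.12,0,0,0,0],[0.12,0,0,0,0],[0.12,0,0,0,0],[0.12,0,0,0,0],[0.12,0,0,0,0],[0.12,0,0,0,0]]]'
python3 -c "
from h import *
c=ht('s15');i=c['image'][130:260,300:420];cv2.imwrite('pics/c6.png',cv2.resize(i,None,fx=4.5,fy=4.5,interpolation=cv2.INTER_CUBIC))"
```

```text
t: 15.25
eef_pos: [667.9, 81.7, 251.6]
tcp_rot: [3.142, -0.0, -0.469]
ft_force: [-0.4, -0.6, -0.9]
opening: 0.121
t 15.30 open 0.125 n 178 tilt 37.6 x -11..41 z -34..33 fz -1.0
```

View pics/c6.png

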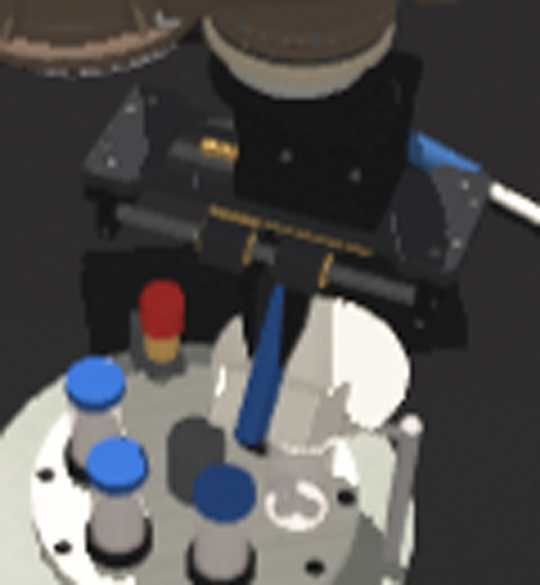

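```bash
python3 -m pendant '[[[0.126,0,0,0,0],[0.126,0,0,0,0],[0.126,0,0,0,0],[0.12,0,0,0,0],[0.12,0,0,0,0],[0.12,0,0,0,0],[0.12,0,0,0,0],[0.12,0,0,0,0]]]'
python3 -c "
from h import *
ht('s16')"
python3 -m pendant '[[[0.1265,0,0,0,0],[0.1265,0,0,0,0],[0.12,0,0,0,0],[0.12,0,0,0,0],[0.12,0,0,0,0],[0.12,0,0,0,0],[0.12,0,0,0,0],[0.12,0,0,0,0]]]'
python3 -c "
from h import *
c=ht('s17')
print(np.mean([env.read_camera('top')is None or env.state()['ft_force'][2] for _ in range(6)]))"
```

```text
t: 16.1
eef_pos: [667.9, 81.7, 251.6]
tcp_rot: [3.142, -0.0, -0.469]
ft_force: [0.1, -0.5, -1.8]
opening: 0.125
t 16.15 open 0.125 n 177 tilt 37.2 x -11..42 z -35..33 fz -1.0
t: 16.95
eef_pos: [667.9, 81.7, 251.6]
tcp_rot: [3.142, -0.0, -0.469]
ft_force: [0.0, 0.3, -1.6]
opening: 0.124
t 17.00 open 0.124 n 185 tilt 25.6 x -16..33 z -56..22 fz -0.4
-1.6312434635950528
```

```bash
python3 -m pendant '[[[0,0,0,0,0],[0,0,0,0,0],[0,0,0,-0.01,0],[0,0,0,-0.02,0],[0,0,0,-0.03,0],[0,0,0,-0.04,0],[0,0,0,-0.04,0],[0,0,0,-0.04,0]]]'
python3 -c "
from h import *
c=ht('s18')
f=[]
for _ in range(12): k=env.read_camera('scene'); f.append(env.state()['ft_force'][2])
print(np.mean(f),np.std(f))
a=c['image'][130:260,300:420];b=c['image'][222:262,345:385]
cv2.imwrite('pics/c7.png',np.hstack([cv2.resize(a,(480,520),interpolation=3),cv2.resize(b,(520,520),interpolation=3)])[:, :800] if 0 else np.hstack([cv2.resize(a,(360,390),interpolation=3),cv2.resize(b,(390,390),interpolation=3)]))"
```

```text
t: 18.1
eef_pos: [667.8, 81.7, 291.8]
tcp_rot: [-3.142, -0.0, -0.469]
ft_force: [0.1, 0.3, -1.1]
opening: 0.127
t 18.15 open 0.123 n 200 tilt 25.5 x -17..33 z -55..23 fz -1.8
-1.168898751297981 0.48143570580270206
```

View pics/c7.png

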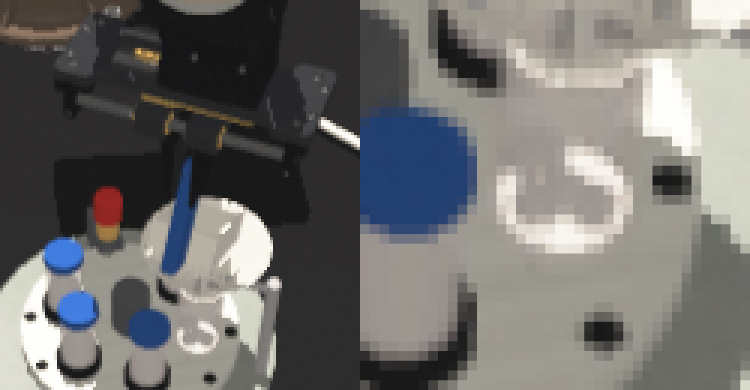

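```bash
python3 -m pendant '[[[0,0.013,0.045,0,-0.15],[0,0.026,0.09,0,-0.3],[0,0.038,0.135,0,-0.45],[0,0.051,0.18,0,-0.6],[0,0.064,0.225,0,-0.75],[0,0.077,0.27,0,-0.9],[0,0.09,0.315,0,-1.05],[0,0.1,0.35,0,-1.2]]]'
python3 -m pendant '[[[0,0,0,0.02,-0.15],[0,0,0,0.04,-0.3],[0,0,0,0.06,-0.45],[0,0,0,0.08,-0.6],[0,0,0,0.1,-0.75],[0,0,0,0.12,-0.9],[0,0,0,0.12,-1.05],[0,0,0,0.12,-1.2]]]'
python3 -m pendant '[[[0,0,0,0,-0.15],[0,0,0,0,-0.3],[0,0,0,0,-0.45],[0,0,0,0,-0.6],[0,0,0,0,-0.7],[0,0,0,0,-0.7],[0,0,0,0,-0.7],[0,0,0,0,-0.7]]]'
python3 -c "
from h import *
grab('scene','s19');c=grab('top','t19')
s=env.state();p=s['eef_pos'];y=s['tcp_rot'][2];q=p+np.array([-60*np.cos(y),-60*np.sin(y),-20])
u=proj(load('s19'),q)[0];v=proj(c,q)[0];print(u,v)
f=lambda i,u:cv2.resize(i[int(u[1])-25:int(u[1])+25,int(u[0])-25:int(u[0])+25],(390,390),interpolation=3)
cv2.imwrite('pics/c8.png',np.hstack([f(load('s19')['image'],u),f(c['image'],v)]))"
```

```text
t: 19.55
eef_pos: [598.0, -278.2, 291.7]
tcp_rot: [3.141, 0.0, 0.723]
ft_force: [1.0, -0.6, -1.2]
opening: 0.122
t: 20.35
eef_pos: [598.6, -275.6, 170.8]
tcp_rot: [-3.141, -0.001, 1.924]
ft_force: [0.3, 0.4, 0.1]
opening: 0.122
t: 21.15
eef_pos: [598.8, -275.6, 171.6]
tcp_rot: [-3.142, 0.0, 2.616]
ft_force: [-0.1, -0.3, -2.0]
opening: 0.127
[202.00630108 237.63001764] [414.13412261 141.35399926]
```

View pics/c8.png

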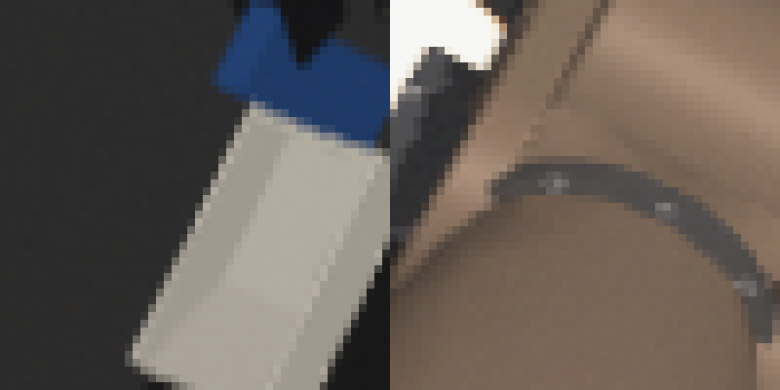

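```bash
python3 -m pendant '[[[0.12,0,0,0.03,0],[0.12,0,0,0.06,0],[0.12,0,0,0.075,0],[0.12,0,0,0.08,0],[0.124,0,0,0.082,0],[0.124,0,0,0.084,0],[0.124,0,0,0.086,0],[0.124,0,0,0.088,0]]]'
python3 -c "
from h import *
ht('s20')"
python3 -m pendant '[[[0.125,0,0,0.003,0],[0.125,0,0,0.006,0],[0.125,0,0,0.009,0],[0.125,0,0,0.012,0],[0.125,0,0,0.015,0],[0.125,0,0,0.018,0],[0.125,0,0,0.018,0],[0.125,0,0,0.018,0]]]'
python3 -c "
from h import *
ht('s21');tilt('s21b')"
```

```text
t: 22.05
eef_pos: [598.7, -275.5, 84.3]
tcp_rot: [-3.142, 0.0, 2.617]
ft_force: [-3.8, 1.9, 5.5]
opening: 0.122
t 22.10 open 0.125 n 114 tilt 23.5 x -14..32 z -59..26 fz 2.7
t: 22.9
eef_pos: [598.8, -275.7, 65.3]
tcp_rot: [-3.142, -0.0, 2.618]
ft_force: [-0.6, -0.2, -1.6]
opening: 0.125
t 22.95 open 0.127 n 114 tilt 16.4 x -12..20 z -58..27 fz -1.8
t 23.0 open 0.12497377954739572 n 644 xr -102.446749841326 5.8900708008690055
-115 15 [-58.4 -43.8 -37.8]
-25 152 [-62.2 -49.2 -32.9]
```

```bash
python3 -m pendant '[[[0.125,0,0,0.003,0],[0.125,0,0,0.006,0],[0.125,0,0,0.008,0],[0.125,0,0,0.01,0],[0.125,0,0,0.01,0],[0.126,0,0,0.01,0],[0.126,0,0,0.01,0],[0.126,0,0,0.01,0]]]'
python3 -c "
from h import *
ht('s22')"
python3 -m pendant '[[[0.126,0,0,0.002,0],[0.126,0,0,0.004,0],[0.1265,0,0,0.004,0],[0.1265,0,0,0.004,0],[0.127,0,0,0.004,0],[0.127,0,0,0.004,0],[0.1275,0,0,0.004,0],[0.128,0,0,0.004,0]]]'
python3 -c "
from h import *
ht('s23')"
```

```text
t: 23.8
eef_pos: [598.9, -275.7, 55.6]
tcp_rot: [-3.142, 0.0, 2.618]
ft_force: [0.6, 0.2, 0.2]
opening: 0.129
t 23.85 open 0.127 n 95 tilt 18.0 x -12..20 z -54..34 fz 1.1
t: 24.65
eef_pos: [598.8, -275.7, 51.6]
tcp_rot: [-3.142, 0.0, 2.618]
ft_force: [-0.3, 0.5, -0.2]
opening: 0.13
t 24.70 open 0.128 n 86 tilt 19.2 x -12..19 z -48..38 fz -0.4
```

```bash
python3 -m pendant '[[[0.15,0,0,0,0],[0.2,0,0,0,0],[0.3,0,0,0,0],[0.35,0,0,0,0],[0.35,0,0,-0.02,0],[0.35,0,0,-0.06,0],[0.35,0,0,-0.11,0],[0.35,0,0,-0.16,0]]]'
python3 -c "
from h import *
c=grab('scene','s24')
f=lambda i,x,y,w:cv2.resize(i[y:y+w,x:x+w],(390,390),interpolation=3)
cv2.imwrite('pics/c9.png',np.hstack([f(c['image'],180,190,90),f(c['image'],325,180,80)]))
P=cloud(c);I=c['image'].astype(int);g=(I[...,0]-I[...,2]>50)&(np.hypot(P[...,0]-599,P[...,1]+276)<50)&(P[...,2]>3)&(P[...,2]<110);q=P[g];print(len(q),q.min(0),q.max(0))
z=q[:,2]
for a in (0,30,60,84):
  k=(z>a)&(z<a+30);print(a,q[k].mean(0).round(1))"
```

```text
t: 25.5
eef_pos: [598.5, -275.4, 213.1]
tcp_rot: [-3.142, -0.001, 2.618]
ft_force: [0.9, -0.8, -0.9]
opening: 0.351
205 [ 581.05846046 -284.15597142    5.68097233] [ 613.1729657  -261.65268448   92.45599237]
0 [ 593.5 -266.8   18.3]
30 [ 599.6 -271.3   44.4]
60 [ 598.2 -272.    77.6]
84 [ 596.5 -273.    88.4]
```

View pics/c9.png

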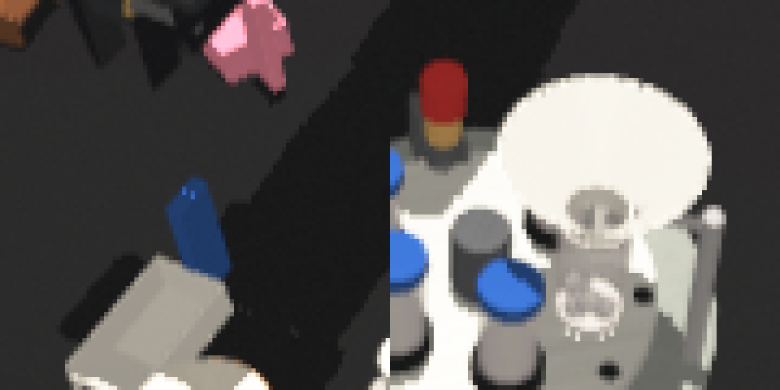

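```bash
python3 -c "
from h import *
np.set_printoptions(precision=0,suppress=True,linewidth=150)
c=grab('top','t24');P=cloud(c);P0=cloud(load('t0'))
u=proj(c,[604,114.5,120])[0].round().astype(int);print(u)
s=(slice(u[1]-7,u[1]+8),slice(u[0]-7,u[0]+8));print(P[s][...,2]);print(P0[s][...,2][4:11])
A=cloud(load('s24'));I=load('s24')['image'].astype(int)
r=(I[...,2]-I[...,0]>70)&(I[...,2]-I[...,1]>70)&(abs(A[...,0]-487)<40)&(abs(A[...,1]-39)<40);q=A[r];print(len(q),q.min(0),q.max(0));t=q[q[:,2]>105];print('top',len(t),t.mean(0))
I=c['image'].astype(int);r=(I[...,2]-I[...,0]>70)&(I[...,2]-I[...,1]>70)&(abs(P[...,2]-108)<4);v,w=np.nonzero(r);print('topcam knob px',w.mean(),v.mean(),len(w),atz(c,w.mean(),v.mean(),108))
i=c['image'][u[1]-12:u[1]+18,u[0]-15:u[0]+15];j=load('s24')['image'][215:255,355:395]
cv2.imwrite('pics/c10.png',np.hstack([cv2.resize(i,(390,390),interpolation=3),cv2.resize(j,(390,390),interpolation=3)]))
"
```

```text
[288 160]
[[133. 130. 131. 126. 130. 127. 127. 121. 128. 123. 125. 130. 129. 130. 134.]
 [135. 124. 130. 124. 127. 123. 121. 125. 125. 120. 125. 127. 131. 133. 135.]
 [126. 124. 121. 122. 122. 121. 127. 119. 117. 116. 126. 127. 126. 133. 134.]
 [124. 128. 126. 121. 119. 118. 112. 111. 106. 116. 122. 125. 125. 128. 129.]
 [127. 127. 117. 116. 105. 101.  92.  81.  90.  96. 105. 120. 124. 125. 137.]
 [126. 118. 120. 115.  90.  85.  76.  74.  75.  76.  80. 106. 128. 124. 127.]
 [126. 119. 119.  86.  79.  67.  63.  60.  64.  64.  66.  68. 123. 118. 132.]
 [124. 123. 113.  84.  72.  61.  55.  49.  61.  59.  55.  57. 122. 123. 128.]
 [128. 121. 108.  77.  62.  54.  44.  53.  57.  62.  59.  41. 118. 122. 132.]
 [128. 124. 117.  61.  49.  50.  51.  46.  55.  61.  53.  48. 123. 129. 129.]
 [124. 123. 119.  60.  41.  42.  49.  52.  57.  49.  48. 123. 126. 130. 131.]
 [131. 125. 122. 120.  39.  45.  51.  45.  44.  40. 117. 126. 128. 131. 136.]
 [133. 127. 127. 123. 119. 121. 120. 116. 122. 124. 123. 130. 135. 139. 139.]
 [142. 133. 130. 129. 128. 125. 124. 124. 125. 127. 126. 130. 133. 140. 139.]
 [139. 144. 141. 131. 127. 124. 131. 126. 129. 131. 134. 137. 142. 144. 152.]]
[[128. 127. 123. 116. 105. 101.  83.  90.  86.  90. 107. 124. 123. 127. 135.]
 [125. 119. 119. 108.  88.  83.  75.  76.  71.  72.  83. 106. 123. 130. 131.]
 [123. 122. 116.  92.  80.  66.  71.  62.  63.  57.  64.  76. 123. 125. 130.]
 [123. 118. 114.  81.  63.  61.  54.  48.  46.  46.  46.  58. 120. 126. 133.]
 [129. 119. 110.  77.  62.  45.  42.  35.  39.  34.  37.  39. 126. 123. 133.]
 [121. 124. 122.  63.  47.  41.  37.  33.  37.  32.  34.  35. 126. 125. 133.]
 [127. 124. 121.  58.  44.  31.  31.  40.  32.  32.  37. 126. 121. 130. 136.]]
103 [475.  26.  84.] [502.  52. 110.]
top 47 [489.  39. 107.]
topcam knob px nan nan 0 [nan nan nan]<string>:9: RuntimeWarning: Mean of empty slice.
  ret = ret.dtype.type(ret / rcount)
```

View pics/c10.png

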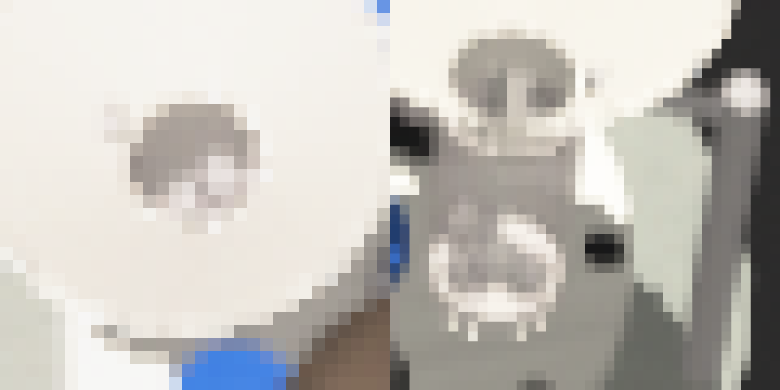

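```bash
python3 -m pendant '[[[0.5,0.25,0.217,0,1.15],[0.5,0.25,0.217,0,1.15],[0.5,0.25,0.217,0,1.15],[0.5,0.25,0.217,0,1.15],[0.5,0.25,0.217,0,1.15],[0.5,0.25,0.217,0,1.15],[0.5,0.25,0.217,0,1.15],[0.5,0.25,0.217,0,1.15]]]'
python3 -m pendant '[[[0.5,0,0,0,0.87],[0.5,0,0,0,0.87],[0.5,0,0,0,0.87],[0.5,0,0,0,0.87],[0.5,0,0,0,0.87],[0.5,0,0,0,0.87],[0.5,0,0,0,0.87],[0.5,0,0,0,0.87]]]'
python3 -c "
from h import *
np.set_printoptions(precision=1,suppress=True)
A=load('s0');B=load('s24');a=cloud(A);b=cloud(B)
m=(abs(a[...,2]-b[...,2])>6)&(b[...,0]>430)&(b[...,0]<800)&(b[...,1]>-150)&(b[...,1]<300)&(b[...,2]>3)&(b[...,2]<160)
n,l,st,ce=cv2.connectedComponentsWithStats(m.astype(np.uint8))
for k in range(1,n):
  if st[k,4]>4: print(st[k],ce[k],b[l==k].mean(0))
c=load('t0');P=cloud(c);I=c['image'].astype(int)
r=(I[...,2]-I[...,0]>70)&(I[...,2]-I[...,1]>70)&(P[...,2]>102)&(P[...,2]<114)&(abs(P[...,0]-487)<40);print('knob top t0',r.sum(),P[r].mean(0))
"
```

```text
t: 26.4
eef_pos: [489.0, 40.5, 211.5]
tcp_rot: [-3.141, -0.0, 1.466]
ft_force: [-0.4, 0.0, 0.1]
opening: 0.501
t: 27.2
eef_pos: [490.7, 37.3, 211.4]
tcp_rot: [-3.142, 0.0, 0.602]
ft_force: [-0.0, -0.5, -0.4]
opening: 0.502
knob top t0 50 [485.4  40.3 106.7]
```

```bash
python3 -m pendant '[[[0.5,-0.001,-0.0035,0.03,0],[0.5,-0.001,-0.0035,0.07,0],[0.5,-0.001,-0.0035,0.1,0],[0.5,-0.001,-0.0035,0.12,0],[0.5,-0.001,-0.0035,0.135,0],[0.5,-0.001,-0.0035,0.135,0],[0.4,-0.001,-0.0035,0.135,0],[0.36,-0.001,-0.0035,0.135,0]]]'
python3 -m pendant '[[[0.32,0,0,0,0],[0,0,0,0,0],[0,0,0,0,0],[0,0,0,0,0],[0,0,0,0,0],[0,0,0,0,0],[0,0,0,0,0],[0,0,0,0,0]]]'
python3 -m pendant '[[[0,0,0,-0.003,0],[0,0,0,-0.006,0],[0,0,0,-0.009,0],[0,0,0,-0.012,0],[0,0,0,-0.015,0],[0,0,0,-0.018,0],[0,0,0,-0.018,0],[0,0,0,-0.018,0]]]'
python3 -c "
from h import *
print(env.state()['ft_force'])
c=grab('scene','s30');A=cloud(c);I=c['image'].astype(int)
r=(I[...,2]-I[...,0]>70)&(I[...,2]-I[...,1]>70)&(abs(A[...,0]-487)<40)&(abs(A[...,1]-39)<40);q=A[r];print(len(q),q.min(0),q.max(0))"
```

```text
t: 28.0
eef_pos: [488.4, 39.6, 77.4]
tcp_rot: [3.141, -0.001, 0.599]
ft_force: [-0.6, 0.2, -0.4]
opening: 0.391
t: 28.8
eef_pos: [487.6, 40.4, 77.3]
tcp_rot: [-3.141, -0.0, 0.598]
ft_force: [-4.1, 8.7, 6.2]
opening: 0.289
t: 29.6
eef_pos: [487.5, 40.4, 94.4]
tcp_rot: [-3.14, 0.0, 0.598]
ft_force: [0.9, 7.4, -9.2]
opening: 0.287
[ 0.86273737  7.3585973  -9.17062326]
62 [476.29604792  36.63661811 100.0695397 ] [501.1614045   51.96747234 127.27147083]
```

```bash
python3 -m pendant '[[[0,0,-0.0005,-0.001,0],[0,0,-0.0005,-0.002,0],[0,0,-0.0005,-0.003,0],[0,0,-0.0005,-0.0035,0],[0,0,-0.0005,-0.0035,0],[0,0,-0.0005,-0.0035,0],[0,0,-0.0005,-0.0035,0],[0,0,-0.0005,-0.0035,0]]]'
python3 -c "
from h import *
c=grab('scene','s31');A=cloud(c);I=c['image'].astype(int)
r=(I[...,2]-I[...,0]>70)&(I[...,2]-I[...,1]>70)&(abs(A[...,0]-487)<40)&(abs(A[...,1]-39)<40);q=A[r];print(len(q),q.min(0),q.max(0))
for k in range(4): env.read_camera('top');s=env.state();print(s['t'],s['eef_pos'],s['ft_force'],s['opening'])
c=grab('scene','s32')['image']; cv2.imwrite('pics/c11.png',np.hstack([cv2.resize(c,(600,375)),cv2.resize(c[185:235,315:340],(187,375),interpolation=3)]))"
```

```text
t: 30.45
eef_pos: [487.5, 40.4, 97.4]
tcp_rot: [-3.141, 0.0, 0.598]
ft_force: [3.9, 5.5, -18.3]
opening: 0.29
64 [479.14225959  36.5649811  101.61765989] [502.91965752  52.16540816 130.41879785]
30.55 [487.43708413  40.41159365  97.4342495 ] [  3.81443664   7.00643491 -17.10112264] 0.2918695114693493
30.6 [487.43663416  40.4115296   97.45250531] [  4.19380406   5.71319064 -17.6925826 ] 0.2871720103704727
30.65 [487.43674022  40.38591511  97.43355679] [  3.35104649   6.63199757 -17.85459714] 0.29115326284359966
30.7 [487.45078514  40.40708146  97.44375587] [  3.62145615   5.04223028 -17.61051324] 0.2894871815276339
```

View pics/c11.png

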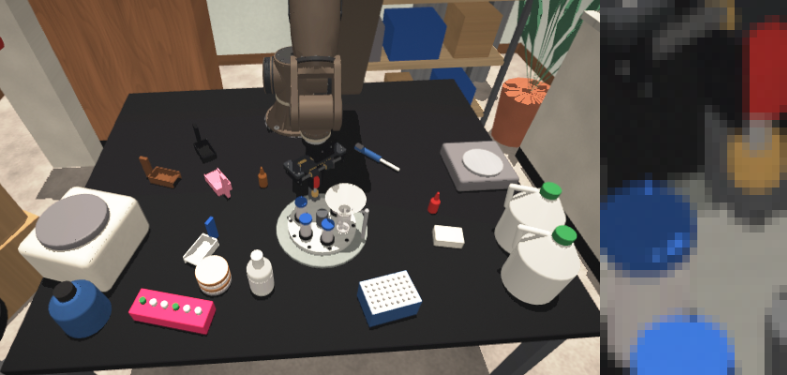

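```bash
python3 -c "
from h import *
print(env.job_done());s=env.state();print(s['t'],s['eef_pos'],s['ft_force'])"
```

```text
the job is handed in; nothing more can be done
None
the job is handed in; nothing more can be done
```

The balls are poured, the scoop is back on the bench and released, and the job was handed in at about 31 s with the plunger held up against its stop. The pendant cannot tilt the tool, so I poured by easing the grip over the funnel until the scoop swung down in the fingers.

- **Balls:** The tray looked empty, the wrist force with the scoop fell to about 1.2 N (the scoop's own weight), and nothing was left in the cone. Depth readings show balls two layers deep in the tube. I saw no stray balls, but I could not count all five one by one.
- **Pour angle:** It stopped at about 37°, not the 50 to 60° advised. On the last loosening the scoop slipped about 20 mm in the fingers, probably onto the funnel rim, and settled back to about 25°. It was empty by then.
- **Scoop:** It stands upright and empty, about 35 mm from where it was picked up and turned roughly half round. My tilt estimate still read 19° after it was down. I judged that unreliable, because the handle's top was at about 90 mm and the picture showed the scoop upright.
- **Plunger:** It stayed seated until the balls were in. At the end the tool was 20.1 mm up with a steady pull of about 17.6 N, well above the 9 N spring, so it is on its stop. A sideways load of about 7 N remained on the knob, with no slip.
- **Bystanders:** I kept clear of the bottles, dishes, carton and pipette, and in the last picture they looked to be in place.

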